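Weight the studio press and wedge its board up

TASK

Set the drying press so that a mounted print can be fed in: its blue tray must hold exactly three brass weights standing upright, so add two from the bench to the one already there and leave the last one standing on the bench. Then push the red wedge along the bench, thin end first, under the overhanging yellow-edged lip of the board until the board just lifts off its base, 4 to 5 mm at the lip, and finish still gripping the wedge in place by its black handle, with only the wedge holding the board up. Leave the jar, the tape roll and the eraser where they are.

Things in the scene. Friction and masses are not known exactly. Their poses are not given: they have to be found in the camera images.
- press: fixed dark steel base plate, 190 x 180 x 10 mm. Origin on the bench below the middle of the board. Its x axis runs level from the board's free lip to the hinge; z up. In this frame the plate spans x -50 to +140 mm, y +-90 mm; hinge axis at x = +120 mm, 10 mm above the bench, a knuckle 30 mm high at each corner of that end.
- board: hinged plywood board, 240 x 160 x 15 mm, 0.5 kg. Origin on the hinge axis at its underside; x axis from lip to hinge (lip at x = -240 mm). It lies flat by its own weight, underside 10 mm above the bench, and swings up freely. Its last 70 mm overhang the base, leaving a 10 mm gap above the bench. With three weights aboard, about 6 N straight up at the lip lifts it.
- lip (a point): middle of the lower edge of the board's free lip (yellow stripe on top), 240 mm from the hinge; 10 mm above the bench when the board is down, 14 to 15 mm when lifted as asked.
- tray_floor (a point): centre of the inner floor of the blue tray fixed on the board, 155 mm from the lip towards the hinge and 29 mm above the bench with the board down. Axes as the board's. Inside it measures 120 mm (x, lip to hinge) by 130 mm (y); walls 4 mm thick, rising 10 mm above the inner floor.
- wedge: loose red wedge, 130 x 50 mm, 0.18 kg, flat underneath. Origin at the centre of its underside; x axis to the thin end, z up. Tip (x = +65 mm) 4 mm thick; the top rises evenly 1 in 5 to 22 mm at x = -25 mm, so it is 10 mm thick 30 mm behind the tip, 14.5 mm thick 52 mm behind it; from there to x = -65 mm a level block 22 mm high carries the handle.
- wedge_tip (a point): middle of the wedge's thin end, at bench level.
- wedge_handle (a point): grip point of the wedge's black upright handle: 110 mm behind the tip, 46 mm above the underside. The handle is 24 mm wide (across the wedge, grip it this way), 34 mm long (along it), and stands from 20 to 66 mm above the underside.
- weight0: brass pressing weight, about 0.3 kg, all alike: a disc 44 mm across, 24 mm high, with a plain round knob 18 mm across on its middle, up to 52 mm above the underside; origin at the centre of the underside, z up. At the start it stands in the hinge half of the tray, 30 to 36 mm from the tray's centre towards the hinge, anywhere across the width; the lip half is empty.
- weight1: brass pressing weight, about 0.3 kg, all alike: a disc 44 mm across, 24 mm high, with a plain round knob 18 mm across on its middle, up to 52 mm above the underside; origin at the centre of the underside, z up. Starts standing on the bench.
- weight2: brass pressing weight, about 0.3 kg, all alike: a disc 44 mm across, 24 mm high, with a plain round knob 18 mm across on its middle, up to 52 mm above the underside; origin at the centre of the underside, z up. Starts standing on the bench.
- weight3: brass pressing weight, about 0.3 kg, all alike: a disc 44 mm across, 24 mm high, with a plain round knob 18 mm across on its middle, up to 52 mm above the underside; origin at the centre of the underside, z up. Starts standing on the bench.
- jar: bystander: blue paint jar, white cap, 60 mm across, 65 mm high; origin at the centre of its underside.
- tape: bystander: yellow roll of tape lying flat, 90 mm across, 24 mm high; origin at the centre of its underside.
- eraser: bystander: white eraser 60 x 28 x 16 mm; origin at the centre of its underside.
Things that resemble listed ones, but are neither listed nor needed, are in the scene too. What is shaped like the weight1 but purple is not meant.

How it is judged (in metres and radians):
On the way, in this order (a step that is already met when the one before it is completed fails the run):
1. exactly three weights stand upright in the tray, let go, the fourth stands on the bench, and the board is still down (x of weight0 in the frame of tray_floor between -0.06 and 0.06 m and y of weight0 in the frame of tray_floor between -0.065 and 0.065 m and z of weight0 in the frame of tray_floor between -0.006 and 0.006 m and angle between weight0's own z axis and vertical below 0.15 rad and ((x of weight2 in the frame of tray_floor between -0.06 and 0.06 m and y of weight2 in the frame of tray_floor between -0.065 and 0.065 m and z of weight2 in the frame of tray_floor between -0.006 and 0.006 m and angle between each of weight2, weight3, weight1's own z axis and vertical below 0.15 rad and x of weight3 in the frame of tray_floor between -0.06 and 0.06 m and y of weight3 in the frame of tray_floor between -0.065 and 0.065 m and z of weight3 in the frame of tray_floor between -0.006 and 0.006 m and height (world z) of weight1 below 0.006 m and horizontal distance between weight1 and tray_floor above 0.1 m) or (x of weight1 in the frame of tray_floor between -0.06 and 0.06 m and y of weight1 in the frame of tray_floor between -0.065 and 0.065 m and z of weight1 in the frame of tray_floor between -0.006 and 0.006 m and angle between each of weight1, weight3, weight2's own z axis and vertical below 0.15 rad and x of weight3 in the frame of tray_floor between -0.06 and 0.06 m and y of weight3 in the frame of tray_floor between -0.065 and 0.065 m and z of weight3 in the frame of tray_floor between -0.006 and 0.006 m and height (world z) of weight2 below 0.006 m and horizontal distance between weight2 and tray_floor above 0.1 m) or (x of weight1 in the frame of tray_floor between -0.06 and 0.06 m and y of weight1 in the frame of tray_floor between -0.065 and 0.065 m and z of weight1 in the frame of tray_floor between -0.006 and 0.006 m and angle between each of weight1, weight2, weight3's own z axis and vertical below 0.15 rad and x of weight2 in the frame of tray_floor between -0.06 and 0.06 m and y of weight2 in the frame of tray_floor between -0.065 and 0.065 m and z of weight2 in the frame of tray_floor between -0.006 and 0.006 m and height (world z) of weight3 below 0.006 m and horizontal distance between weight3 and tray_floor above 0.1 m)) and contact force between the fingers and weight0 below 0.2 N and contact force between the fingers and weight1 below 0.2 N and contact force between the fingers and weight2 below 0.2 N and contact force between the fingers and weight3 below 0.2 N and height (world z) of lip below 0.0115 m), for 0.2 s.
2. the wedge has lifted the board just off the base (height (world z) of lip between 0.012 and 0.017 m and contact force between wedge and board above 1 N), for 0.2 s.
At the end, for the whole second after the job is handed in: Three weights upright in the tray, the fourth upright on the bench; lip 12 to 17 mm above the bench (lifted 2 to 7); wedge flat on the bench, gripped, pressing on the board with over 1 N; robot touches neither board nor weights; jar, tape and eraser within 30 mm of their starts (all of step 2 and x of weight0 in the frame of tray_floor between -0.06 and 0.06 m and y of weight0 in the frame of tray_floor between -0.065 and 0.065 m and z of weight0 in the frame of tray_floor between -0.006 and 0.006 m and angle between weight0's own z axis and vertical below 0.15 rad and ((x of weight2 in the frame of tray_floor between -0.06 and 0.06 m and y of weight2 in the frame of tray_floor between -0.065 and 0.065 m and z of weight2 in the frame of tray_floor between -0.006 and 0.006 m and angle between each of weight2, weight3, weight1's own z axis and vertical below 0.15 rad and x of weight3 in the frame of tray_floor between -0.06 and 0.06 m and y of weight3 in the frame of tray_floor between -0.065 and 0.065 m and z of weight3 in the frame of tray_floor between -0.006 and 0.006 m and height (world z) of weight1 below 0.006 m and horizontal distance between weight1 and tray_floor above 0.1 m) or (x of weight1 in the frame of tray_floor between -0.06 and 0.06 m and y of weight1 in the frame of tray_floor between -0.065 and 0.065 m and z of weight1 in the frame of tray_floor between -0.006 and 0.006 m and angle between each of weight1, weight3, weight2's own z axis and vertical below 0.15 rad and x of weight3 in the frame of tray_floor between -0.06 and 0.06 m and y of weight3 in the frame of tray_floor between -0.065 and 0.065 m and z of weight3 in the frame of tray_floor between -0.006 and 0.006 m and height (world z) of weight2 below 0.006 m and horizontal distance between weight2 and tray_floor above 0.1 m) or (x of weight1 in the frame of tray_floor between -0.06 and 0.06 m and y of weight1 in the frame of tray_floor between -0.065 and 0.065 m and z of weight1 in the frame of tray_floor between -0.006 and 0.006 m and angle between each of weight1, weight2, weight3's own z axis and vertical below 0.15 rad and x of weight2 in the frame of tray_floor between -0.06 and 0.06 m and y of weight2 in the frame of tray_floor between -0.065 and 0.065 m and z of weight2 in the frame of tray_floor between -0.006 and 0.006 m and height (world z) of weight3 below 0.006 m and horizontal distance between weight3 and tray_floor above 0.1 m)) and contact force between the fingers and weight0 below 0.2 N and contact force between the fingers and weight1 below 0.2 N and contact force between the fingers and weight2 below 0.2 N and contact force between the fingers and weight3 below 0.2 N and contact force between the fingers and wedge above 1.5 N and contact force between each of the arm, the fingers and board below 0.3 N and height (world z) of wedge below 0.004 m and angle between wedge's own z axis and vertical below 0.06 rad and distance of each of jar, tape, eraser from where it was at the start of the episode below 0.03 m); the arm keeps its last pose, push and grip.
It fails at once if the jar, the tape roll or the eraser was pushed away (distance of any of jar, tape, eraser from where it was at the start of the episode above 0.03 m).
It fails at once if the board was raised far too high (height (world z) of lip above 0.022 m).
It also fails if it takes over 72 s, if anything falls off the work surface, if the arm or the gripper's body presses on something with over 40 N, if the wrist force passes 120 N, or if a joint passes its speed limit or range.

ROBOT

A 6-joint arm with a two-finger parallel gripper is mounted at the origin on the work surface. World frame = base frame: x ahead of the robot, y to its left, z up, the work surface at z = 0. Lengths are in mm, angles in rad, forces in N, time in s.
With the tool pointing down it reaches from about 300 to 775 mm from the base axis. Payload 14.6 kg.
Tool frame: the origin (TCP) lies between the finger pads; the fingertips stand 19 mm ahead of it and the grasp point (between the pads) is the TCP; z points along the fingers, y is the line along which they close (so a half turn about z gives the same grasp; the last joint's range is limited). The gripper opens to 94 mm and grips with 3 to 60 N. Pads are 16 mm wide; open, the fingers measure 119 mm over their backs; the gripper's body (75 mm by 177 mm) begins 78 mm behind the grasp point.
Start: joints at [1.17, 0.3, 1.521, -0, 1.321, -0.067], TCP at [180.197, 519.633, 224.446] pointing down, gripper open.
Joint ranges: [-3.03, 3.03], [-0.79, 2.21], [0.23, 2.52], [-1.04, 4.18], [0, 3.07], [-2.55, 2.55]. Speed limits (rad/s): [2.22, 2.22, 2.57, 3.14, 3.14, 3.14].

INTERFACE

Orientations are given as [roll, pitch, yaw] about the fixed x, y, z axes, in that order (R = Rz(yaw) Ry(pitch) Rx(roll)).
In Python, from cell import monitor, imaging, job, find_in, trace gives the robot as it stands. The module is installed in compiled form; this text tells all that it offers.
- The arm moves only by the tool arm_command, never from a script. Its argument "steps" is a list of rows, each a list of 5 numbers: the opening, from 0 (shut) to 1 (fully open), then the shift along the tool's x, y, z in mm, then the turn about the tool's z in degrees. In form: [[gripper, dx, dy, dz, turn], ...]. A call has 1 to 20 rows; each row is the pose to reach, as a shift and turn from the pose commanded when the call began, along the tool's axes at that moment; what a row does not reach only later rows make up. A row lasts 1/8 s, in which the tool goes at most 62.5 mm and 10.7 degrees, less where a joint would pass 70% of its speed; a pose out of reach is approached as far as the arm can. A call with a gripper value outside its range is refused whole. The fingers move at their own pace and stop on an object; "force" is the grip in N (left out, the last holds). Time passes only in rows, so rows that repeat a pose let the fingers close. It gives the time, the measured TCP pose, the force, the opening and the grip force at its end, in the units of the state.
- monitor.read_state(): the state, without advancing time (a new reading comes with each control period).
- imaging.camera(name): name is "scene" or "top" or "wrist"; returns a dict with "img" (400x640x3 uint8, red, green, blue), "mtx" (3x3 intrinsics, pixels), "D" ([k1, k2, p1, p2, k3] as OpenCV has them; the pictures are not rectified), "view" (4x4, takes a point from world to camera coordinates). Camera axes: x right, y down, z forward; pixel columns grow to the right and rows downward; lengths in mm; the calibration is good to about 2 mm. A picture is of the moment at which its call begins. There is no depth.
- job.sign_off(): hands the job in; it is judged then, once.
Trained networks look in a picture, given as the dict that the camera call returned (one of the last four; its "shot" number tells which), for a name from the list of things; names that differ only in an ending like _2 or _b are one class to them, and where a whole thing is asked for, a point or a joint stands for the part that bears it (a point fixed in the world has none). Each returns a list of dicts, best first, with "p" (0 to 1); they miss things now and then, are a little off and sometimes report something else, mostly with a low value. They report only what shows in the picture. A call takes as long as a camera call. They do not tell look-alikes from the thing itself.
- find_in(picture, target): "rect" ([centre column, centre row, width, height] in pixels, round what is visible of it).
- trace(picture, target): "region" (400x640 bool, what is visible of it) and "rect" ([centre column, centre row, width, height] in pixels, round what is visible of it).
The state is a dict: "clock": time; "joints": joint angles; "qd": joint speeds; "effort": joint torques, N m; "eef_pos": TCP position; "eef_rot": TCP orientation; "wrist_force": force on the tool from outside, world axes, zero at the start; "moment": the same for the moment, N m; "finger_gap": finger opening in mm; "finger_force": force on a finger pad.
Only numpy, scipy, OpenCV 4.12 (cv2) and the standard library are available. Lean on these libraries where they do the work, as an engineer would, in place of code of your own. Each camera call takes 0.05 s, during which the arm holds its last target. There are 200 camera calls.

## Working session

There is one attempt and no reset: what is moved stays moved. The work goes in short steps, Python scripts to look and compute and a tool call to move; the robot and the scene stay as the last step left them, time stands still between calls to the robot, and variables do not carry over. Pictures are saved under pics/ and viewed, at most 10 in all, crops included, and the job is handed in when it is done.

Besides the shell and the picture viewer there is one more tool, called after "Call:" as name(argument=value, ...) on one line, values as JSON. arm_command: Moves the arm, as the interface text tells. Its arguments: {"type":"object","properties":{"steps":{"type":"array","items":{"type":"array","items":{"type":"number"}}},"force":{"type":"number"}},"required":["steps"]}

```bash
mkdir -p pics; cat > h.py <<'E'
import numpy as np, cv2
from cell import monitor, imaging, job, find_in, trace
def save(p,n): cv2.imwrite(f'pics/{n}.png',p['img'][:,:,::-1])
def ray(p,uv,z):
    uv=np.array(uv,float).reshape(-1,1,2)
    n=cv2.undistortPoints(uv,p['mtx'],np.array(p['D'],float)).reshape(-1,2)
    V=np.array(p['view']);R=V[:3,:3];c=-R.T@V[:3,3]
    d=np.c_[n,np.ones(len(n))]@R
    return c+d*((np.reshape(z,(-1,1))-c[2])/d[:,2:])
def proj(p,P):
    V=np.array(p['view']);return cv2.projectPoints(np.array(P,float).reshape(-1,3),cv2.Rodrigues(V[:3,:3])[0],V[:3,3],p['mtx'],np.array(p['D'],float))[0].reshape(-1,2)
E
python3 - <<'E'
from h import *
for n in ('top','scene'):
    p=imaging.camera(n); save(p,n+'0')
    V=np.array(p['view']);print(n,(-V[:3,:3].T@V[:3,3]).round(),V[2,:3].round(2))
    for t in ('weight1','wedge','wedge_handle','board','press','tray_floor','jar','tape','eraser'):
        print(t,[(np.round(d['rect']).astype(int).tolist(),round(d['p'],2)) for d in find_in(p,t)])
s=monitor.read_state();print(s)
E
```

```text
top [ 497.  -18. 1069.] [ 0.06 -0.02 -1.  ]
weight1 [([417, 255, 19, 16], 0.88), ([156, 227, 22, 18], 0.87), ([365, 179, 19, 14], 0.84), ([442, 173, 22, 21], 0.66), ([461, 213, 24, 18], 0.55), ([418, 207, 16, 18], 0.52)]
wedge [([354, 218, 61, 33], 0.7)]
wedge_handle [([355, 219, 56, 33], 0.9)]
board [([188, 221, 113, 89], 0.61)]
press [([186, 224, 121, 92], 0.82)]
tray_floor [([187, 223, 114, 87], 0.91)]
jar [([330, 140, 28, 31], 0.67)]
tape [([188, 224, 114, 90], 0.67), ([386, 298, 40, 34], 0.66)]
eraser [([385, 135, 15, 30], 0.75)]
scene [1510.  -96.  691.] [-0.84  0.07 -0.54]
weight1 [([169, 223, 17, 23], 0.88), ([211, 224, 20, 20], 0.75), ([222, 242, 22, 28], 0.75), ([438, 189, 22, 25], 0.74), ([177, 248, 19, 30], 0.7), ([214, 201, 13, 28], 0.68), ([257, 238, 16, 25], 0.53)]
wedge [([267, 214, 52, 28], 0.69)]
wedge_handle [([266, 214, 50, 31], 0.58)]
board [([211, 227, 17, 23], 0.61), ([415, 204, 110, 52], 0.59)]
press [([420, 206, 116, 56], 0.65)]
tray_floor [([416, 207, 110, 53], 0.82)]
jar [([291, 255, 24, 38], 0.62)]
tape [([244, 184, 31, 24], 0.57)]
eraser [([235, 271, 11, 25], 0.83), ([269, 211, 49, 36], 0.37)]
{'clock': 1.0, 'joints': array([ 1.17040698e+00,  2.99912862e-01,  1.52103000e+00, -1.77495783e-05,
        1.32069133e+00, -6.66064605e-02]), 'qd': array([ 0.00159811,  0.00074117, -0.00080134, -0.00048995,  0.00038426,
       -0.00111478]), 'effort': array([-1.70238145e-03, -5.31672299e+01, -3.52906322e+01,  7.07792980e-02,
        2.12488719e-02,  7.36338257e-05]), 'eef_pos': array([180.19321699, 519.62358947, 224.42581781]), 'eef_rot': array([-3.14155006e+00,  1.43943079e-05,  2.80781416e+00]), 'wrist_force': array([0.02102007, 0.16589639, 0.38247951]), 'moment': array([-0.02478923, -0.00163559,  0.0142223 ]), 'finger_force': 0.0, 'finger_gap': 93.96274024004005}
```

```bash
python3 - <<'E'
import cv2
a=cv2.imread('pics/top0.png')[90:330,110:490]
cv2.imwrite('pics/top0c.png',cv2.resize(a,(798,504),interpolation=3))
E
```

```text
(no output)
```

View pics/top0c.png

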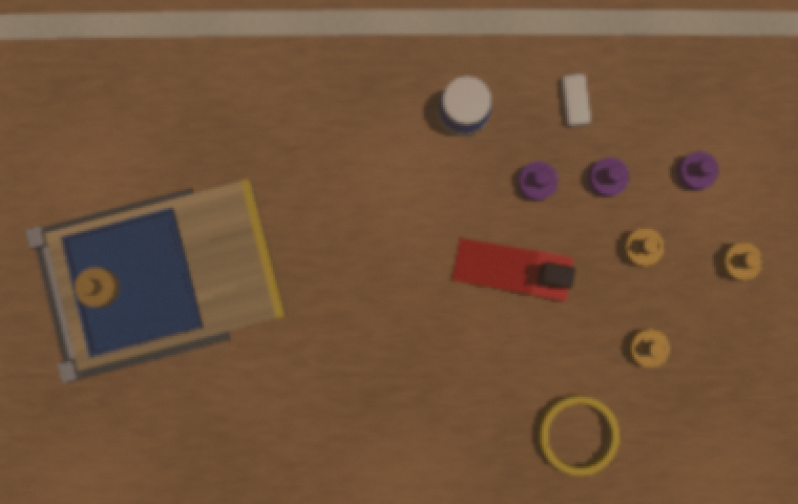

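The top view shows three brass weights on the bench at about (417,208), (463,214) and (419,256), and one in the tray at (156,227). The wedge points left towards the lip stripe at about (235,209). The purple look-alikes are above.

```bash
cat >> h.py <<'E'
def hsv(p): return cv2.cvtColor(p['img'],cv2.COLOR_RGB2HSV)
def mask(p,lo,hi,box=None):
    m=cv2.inRange(hsv(p),lo,hi)
    if box is not None:
        c,r,w,h=box;k=np.zeros_like(m);k[int(r-h):int(r+h),int(c-w):int(c+w)]=1;m*=k
    n,l,s,_=cv2.connectedComponentsWithStats(m)
    return (l==1+np.argmax(s[1:,4])).astype(np.uint8)
def disc(c,r,z,n=40):
    t=np.linspace(0,2*np.pi,n);return np.c_[c[0]+r*np.cos(t),c[1]+r*np.sin(t),0*t+z]
def fitw(p,m,z0=0):
    """weight position by matching silhouette centroid"""
    ys,xs=np.nonzero(m);t=np.array([xs.mean(),ys.mean()]);c=ray(p,t,z0+15)[0,:2]
    for _ in range(4):
        k=np.zeros((1600,2560),np.uint8)
        for parts in ((disc(c,22,z0),disc(c,22,z0+24)),(disc(c,9,z0+24),disc(c,9,z0+52))):
            cv2.fillConvexPoly(k,cv2.convexHull((proj(p,np.vstack(parts))*4).astype(np.int32)),1)
        yy,xx=np.nonzero(k);q=np.array([xx.mean(),yy.mean()])/4
        c=c+ray(p,t,z0+15)[0,:2]-ray(p,q,z0+15)[0,:2]
    return c,len(xs),len(xx)/16
E
python3 - <<'E'
from h import *
p=imaging.camera('top');H=hsv(p)
for q in ((419,208),(465,214),(420,257),(156,227),(240,215),(340,215),(170,240),(383,255)): print(q,H[q[1],q[0]])
E
```

```text
(419, 208) [ 17 160 156]
(465, 214) [ 17 158 121]
(420, 257) [ 17 161 144]
(156, 227) [ 16 140  80]
(240, 215) [ 15 137 106]
(340, 215) [  3 190 126]
(170, 240) [111  97  76]
(383, 255) [ 14 133 115]
```

```bash
python3 - <<'E'
from h import *
for n in ('top','scene'):
    p=imaging.camera(n)
    for d in trace(p,'weight1'):
        m=d['region'];h=np.median(hsv(p)[m],0)
        r=d['rect'];z0=29 if (r[0]<200 if n=='top' else r[0]>400) else 0
        c,a,b=fitw(p,m,z0);print(n,np.round(r),h,round(d['p'],2),c.round(1),a,b)
    m=mask(p,(0,165,40),(8,255,255)) ; 
    q=cv2.minAreaRect(np.argwhere(m)[:,::-1].astype(np.float32));print('red',q,m.sum())
    b=cv2.boxPoints(q);print(ray(p,b,0).round(1)[:,:2].tolist())
    m=mask(p,(95,60,30),(125,255,255),(187,222,60,50) if n=='top' else (415,204,70,40))
    q=cv2.minAreaRect(np.argwhere(m)[:,::-1].astype(np.float32));print('blue',q,m.sum(),ray(p,q[0],39),ray(p,cv2.boxPoints(q),39).round(1).tolist())
    m=mask(p,(19,130,60),(32,255,255),(235,209,25,50) if n=='top' else (400,215,80,60))
    ys,xs=np.nonzero(m);print('yellow',xs.mean(),ys.mean(),m.sum());q=cv2.minAreaRect(np.argwhere(m)[:,::-1].astype(np.float32));print(q,ray(p,cv2.boxPoints(q),25).round(1).tolist())
    for t in('jar','tape','eraser'):
        d=trace(p,t); print(t,[(np.round(e['rect']),ray(p,e['rect'][:2],20).round()[0,:2]) for e in d[:2]])
E
```

```text
top [442. 173.  24.  22.] [155. 100.  90.] 0.8 [ 649.8 -362.4] 314 318.0625
top [460. 214.  23.  16.] [ 17. 159. 136.] 0.78 [ 543.4 -410.2] 309 325.875
top [417. 207.  20.  18.] [ 17. 159. 141.] 0.76 [ 561.2 -296.6] 294 312.9375
top [365. 178.  19.  16.] [154. 102.  91.] 0.74 [ 637.9 -175.1] 295 300.25
top [157. 228.  23.  18.] [ 17. 151. 118.] 0.68 [519.5 316. ] 351 346.1875
top [189. 220. 112.  92.] [ 17. 105. 114.] 0.66 [534.  237.6] 6533 334.625
top [417. 256.  19.  18.] [ 17.  159.  142.5] 0.65 [ 445.4 -300.4] 312 319.4375
red ((353.5566101074219, 217.69810485839844), (54.91798400878906, 21.3160400390625), 10.619654655456543) 965
[[525.9, -77.0], [576.6, -87.1], [551.1, -218.2], [500.4, -207.7]]
blue ((171.97061157226562, 223.88235473632812), (56.995872497558594, 53.35783767700195), 75.96376037597656) 2577 [[525.54955496 280.84363253  39.        ]] [[575.6, 359.0, 39.0], [605.1, 237.0, 39.0], [475.9, 203.8, 39.0], [446.5, 324.7, 39.0]]
yellow 234.72445820433435 208.1857585139319 323
((234.62060546875, 207.968994140625), (66.71532440185547, 4.925477981567383), 75.57923126220703) 
[... 1148 characters left out ...]
, 77.27564239501953) 1334 [[539.16668408 280.61104628  39.        ]] [[476.1, 201.9, 39.0], [424.9, 396.4, 39.0], [597.6, 353.5, 39.0], [636.5, 182.0, 39.0]]
yellow 376.30864197530866 211.71604938271605 162
((376.0411682128906, 211.4647216796875), (43.060699462890625, 3.7962818145751953), 49.39870071411133) [[488.4, 110.6, 25.0], [476.8, 120.9, 25.0], [636.9, 161.7, 25.0], [646.0, 152.2, 25.0]]
jar [(array([292., 253.,  25.,  36.]), array([703., -92.])), (array([416., 207., 108.,  55.]), array([554., 249.]))]
tape [(array([246., 184.,  30.,  28.]), array([ 369., -209.]))]
eraser [(array([235., 273.,  11.,  22.]), array([ 754., -220.])), (array([414., 206., 106.,  52.]), array([547., 245.]))]
```

```bash
cat >> h.py <<'E'
ux=np.array([-.249,.9685]);uy=np.array([-.9685,-.249]);TF=np.array([525.7,281])
def tray(x,y): return TF+x*ux+y*uy
def mv(*pts):
    """shifts from the present pose to world points [x,y,z(,yaw)]"""
    s=monitor.read_state();e=np.array(s['eef_pos']);yaw=s['eef_rot'][2]
    x=np.array([np.cos(yaw),np.sin(yaw)]);y=np.array([np.sin(yaw),-np.cos(yaw)])
    print('t',round(s['clock'],2),'eef',e.round(1),'yaw',round(yaw,3),'gap',round(s['finger_gap'],1),'F',np.round(s['wrist_force'],1),'q',np.round(s['joints'],2))
    for P in pts:
        d=np.array(P[:3])-e;t=0
        if len(P)>3:t=-np.degrees((P[3]-yaw+np.pi/2)%np.pi-np.pi/2)
        print(np.round([d[:2]@x,d[:2]@y,-d[2],t],1).tolist())
E
python3 -c "
from h import *
mv([561,-297,140],[561,-297,46])
print(tray(-28,33),tray(-28,-33))"
```

```text
t 1.55 eef [180.2 519.6 224.5] yaw 2.808 gap 93.9 F [-0.5  0.  -0. ] q [ 1.17  0.3   1.52 -0.    1.32 -0.07]
[-627.3, -646.8, 84.5, 0.0]
[-627.3, -646.8, 178.5, 0.0]
[500.7115 245.665 ] [564.6325 262.099 ]
```

Call:
arm_command(steps=[[0.55,-627.3,-646.8,50,0],[0.55,-627.3,-646.8,84.5,0],[0.55,-627.3,-646.8,84.5,0],[0.55,-627.3,-646.8,84.5,0],[0.55,-627.3,-646.8,84.5,0],[0.55,-627.3,-646.8,84.5,0],[0.55,-627.3,-646.8,84.5,0],[0.55,-627.3,-646.8,84.5,0],[0.55,-627.3,-646.8,84.5,0],[0.55,-627.3,-646.8,84.5,0],[0.55,-627.3,-646.8,84.5,0],[0.55,-627.3,-646.8,84.5,0],[0.55,-627.3,-646.8,84.5,0],[0.55,-627.3,-646.8,84.5,0],[0.55,-627.3,-646.8,84.5,0],[0.55,-627.3,-646.8,84.5,0],[0.55,-627.3,-646.8,84.5,0],[0.55,-627.3,-646.8,84.5,0]], force=20)

```text
clock: 3.8
eef_pos: [561.0, -296.1, 140.4]
eef_rot: [-3.142, 0.0, 2.809]
wrist_force: [-0.7, -0.2, 0.6]
finger_gap: 51.9
finger_force: 0.0
```

```bash
python3 - <<'E'
from h import *
p=imaging.camera('wrist');save(p,'w1')
for d in trace(p,'weight1'):
    if d['p']>.4:
        c,a,b=fitw(p,d['region']);print(np.round(d['rect']),round(d['p'],2),c.round(1),a,round(b),np.median(hsv(p)[d['region']],0))
mv([561,-297,46])
E
```

```text
[283. 298.  46.  58.] 0.91 [ 652.1 -362.1] 1929 2080 [151. 114. 120.]
[316. 191.  48.  52.] 0.85 [ 562.9 -295.4] 2048 2168 [ 17. 156. 124.]
[192. 213.  51.  58.] 0.84 [ 546.2 -411.2] 2314 2346 [ 18.  162.  220.5]
[265.  64.  57.  61.] 0.8 [ 447.1 -300.1] 2609 2703 [ 20. 163. 238.]
[465. 225.  55.  50.] 0.78 [ 640.  -175.5] 2320 2410 [150. 120. 139.]
[396. 250.  22.  41.] 0.62 [ 641.2 -242.7] 388 2184 [153. 101. 114.]
t 3.9 eef [ 561.  -296.3  140.5] yaw 2.809 gap 51.8 F [-0.4 -0.2 -0.1] q [-0.54  0.56  1.35  0.    1.23 -1.78]
[-0.2, -0.7, 94.5, 0.0]
```

View pics/w1.png

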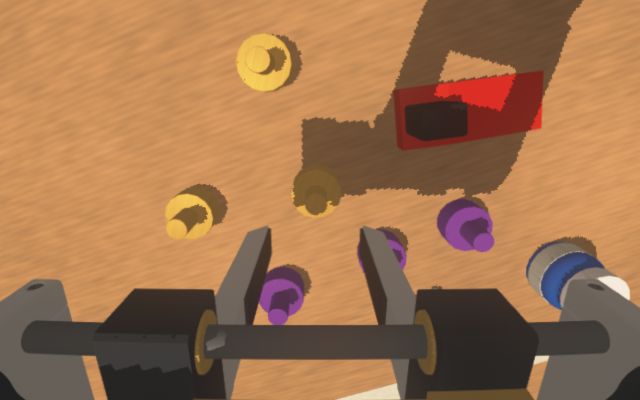

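Wrist picture: the target weight at (316,191) lies between the fingers' line, the others clear; wedge at about (470,110).

Call:
arm_command(steps=[[0.55,-1,0,60,0],[0.55,-1,0,93.5,0],[0.55,-1,0,93.5,0],[0.1,-1,0,93.5,0],[0,-1,0,93.5,0],[0,-1,0,93.5,0],[0,-1,0,93.5,0],[0,-1,0,93.5,0],[0,-1,0,50,0],[0,-1,0,0,0],[0,-1,0,-10,0],[0,-1,0,-10,0]], force=25)

```text
clock: 5.4
eef_pos: [561.6, -297.2, 149.0]
eef_rot: [3.141, -0.001, 2.808]
wrist_force: [-0.3, 0.7, -2.8]
finger_gap: 16.2
finger_force: 25.0
```

```bash
python3 - <<'E'
from h import *
P=tray(-28,33);mv([*P,150],[*P,77])
E
```

```text
t 5.4 eef [ 561.6 -297.2  149. ] yaw 2.808 gap 16.2 F [-0.3  0.7 -2.8] q [-0.54  0.55  1.34 -0.    1.25 -1.78]
[235.4, 493.0, -1.0, 0.0]
[235.4, 493.0, 72.0, 0.0]
```

Call:
arm_command(steps=[[0,235.4,493,-1,0],[0,235.4,493,-1,0],[0,235.4,493,-1,0],[0,235.4,493,-1,0],[0,235.4,493,-1,0],[0,235.4,493,-1,0],[0,235.4,493,-1,0],[0,235.4,493,-1,0],[0,235.4,493,-1,0],[0,235.4,493,-1,0],[0,235.4,493,-1,0],[0,235.4,493,-1,0],[0,235.4,493,-1,0]])

```text
clock: 7.02
eef_pos: [501.2, 244.7, 150.8]
eef_rot: [-3.141, -0.0, 2.806]
wrist_force: [-0.4, -0.5, -3.4]
finger_gap: 16.7
finger_force: 25.0
```

```bash
python3 - <<'E'
from h import *
p=imaging.camera('wrist');save(p,'w2')
for d in trace(p,'weight1'):
    if d['p']>.3:
        c,a,b=fitw(p,d['region'],29);print(np.round(d['rect']),round(d['p'],2),c.round(1),a,round(b))
P=tray(-28,33);mv([*P,77])
E
```

```text
[406. 191.  63.  56.] 0.86 [521.5 317.9] 2549 2618
[317. 233.  67.  85.] 0.79 [529.5 235.3] 3381 2411
t 7.12 eef [501.2 245.  150.9] yaw 2.807 gap 16.8 F [-0.1 -0.5 -2.4] q [ 0.39  0.39  1.58  0.    1.17 -0.85]
[0.7, 0.4, 73.9, 0.0]
```

View pics/w2.png

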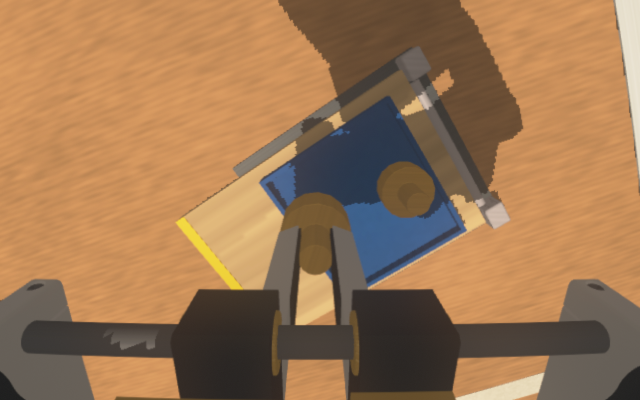

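The held weight hangs upright over the tray at (317,233), with weight0 at (406,191) clear of it. Next I lower it and release.

Call:
arm_command(steps=[[0,0.7,0.4,50,0],[0,0.7,0.4,70,0],[0,0.7,0.4,74,0],[0,0.7,0.4,74,0],[0,0.7,0.4,74,0]])

```text
clock: 7.75
eef_pos: [501.0, 246.4, 78.0]
eef_rot: [3.14, 0.001, 2.808]
wrist_force: [0.6, 0.1, -2.8]
finger_gap: 16.7
finger_force: 25.0
```

Call:
arm_command(steps=[[0,0,0,1.5,0],[0,0,0,2,0],[0.15,0,0,2,0],[0.4,0,0,2,0],[0.45,0,0,2,0],[0.45,0,0,-40,0],[0.45,0,0,-80,0],[0.45,0,0,-80,0]])

```text
clock: 8.75
eef_pos: [501.6, 246.7, 159.8]
eef_rot: [3.138, 0.004, 2.808]
wrist_force: [-0.4, -0.6, 0.1]
finger_gap: 42.1
finger_force: 0.0
```

```bash
python3 - <<'E'
from h import *
p=imaging.camera('wrist');save(p,'w3')
for d in trace(p,'weight1'):
    if d['p']>.3:
        c,a,b=fitw(p,d['region'],29);print(np.round(d['rect']),round(d['p'],2),c.round(1),a,round(b))
mv([446.5,-300,155],[446.5,-300,47])
E
```

```text
[316. 192.  46.  60.] 0.77 [501.5 246.5] 2180 2318
[400. 187.  63.  53.] 0.62 [521.4 317.7] 2411 2441
t 8.85 eef [500.3 246.1 156.5] yaw 2.808 gap 42.2 F [ 0.2  0.6 -0.9] q [ 0.39  0.38  1.58  0.    1.18 -0.85]
[-128.1, -533.6, 1.5, 0.0]
[-128.1, -533.6, 109.5, 0.0]
```

Call:
arm_command(steps=[[0.55,-128.1,-533.6,1.5,0],[0.55,-128.1,-533.6,1.5,0],[0.55,-128.1,-533.6,1.5,0],[0.55,-128.1,-533.6,1.5,0],[0.55,-128.1,-533.6,1.5,0],[0.55,-128.1,-533.6,1.5,0],[0.55,-128.1,-533.6,1.5,0],[0.55,-128.1,-533.6,1.5,0],[0.55,-128.1,-533.6,1.5,0],[0.55,-128.1,-533.6,1.5,0],[0.55,-128.1,-533.6,1.5,0],[0.55,-128.1,-533.6,1.5,0],[0.55,-128.1,-533.6,1.5,0]])

```text
clock: 10.48
eef_pos: [447.0, -299.1, 155.5]
eef_rot: [3.142, -0.0, 2.809]
wrist_force: [-0.2, 0.7, 0.4]
finger_gap: 51.9
finger_force: 0.0
```

```bash
python3 - <<'E'
from h import *
p=imaging.camera('wrist')
best=None
for d in trace(p,'weight1'):
    if d['p']>.3:
        c,a,b=fitw(p,d['region'],0);print(np.round(d['rect']),round(d['p'],2),c.round(1),a,round(b))
mv([446.5,-300,47])
E
```

```text
[260. 305.  15.  34.] 0.86 [ 553.3 -395.4] 277 1878
[322. 380.  36.  40.] 0.86 [ 665.  -367.2] 1089 1573
[314. 183.  48.  49.] 0.74 [ 447.9 -299.5] 1918 1963
t 10.57 eef [ 446.9 -299.4  155.5] yaw 2.809 gap 51.7 F [ 0.7 -0.2  0. ] q [-0.66  0.34  1.64 -0.    1.17 -1.9 ]
[0.2, -0.7, 108.5, 0.0]
```

Call:
arm_command(steps=[[0.55,-0.5,0,60,0],[0.55,-0.5,0,108.5,0],[0.55,-0.5,0,108.5,0],[0.1,-0.5,0,108.5,0],[0,-0.5,0,108.5,0],[0,-0.5,0,108.5,0],[0,-0.5,0,108.5,0],[0,-0.5,0,60,0],[0,-0.5,0,0,0],[0,-0.5,0,0,0],[0,-0.5,0,0,0]], force=25)

```text
clock: 11.95
eef_pos: [446.7, -299.7, 154.4]
eef_rot: [3.141, -0.001, 2.808]
wrist_force: [0.7, 0.0, -4.7]
finger_gap: 16.7
finger_force: 25.0
```

```bash
python3 - <<'E'
from h import *
P=tray(-28,-33);mv([*P,155],[*P,77])
E
```

```text
t 11.95 eef [ 446.7 -299.7  154.4] yaw 2.808 gap 16.7 F [ 0.7  0.  -4.7] q [-0.66  0.34  1.64  0.    1.17 -1.9 ]
[72.6, 569.5, -0.6, 0.0]
[72.6, 569.5, 77.4, 0.0]
```

Call:
arm_command(steps=[[0,72.6,569.5,-1,0],[0,72.6,569.5,-1,0],[0,72.6,569.5,-1,0],[0,72.6,569.5,-1,0],[0,72.6,569.5,-1,0],[0,72.6,569.5,-1,0],[0,72.6,569.5,-1,0],[0,72.6,569.5,-1,0],[0,72.6,569.5,-1,0],[0,72.6,569.5,-1,0],[0,72.6,569.5,-1,0],[0,72.6,569.5,-1,0],[0,72.6,569.5,-1,0],[0,72.6,569.5,40,0],[0,72.6,569.5,70,0],[0,72.6,569.5,76,0],[0,72.6,569.5,78,0],[0,72.6,569.5,78,0]])

```text
clock: 14.2
eef_pos: [565.7, 261.8, 78.8]
eef_rot: [3.14, 0.001, 2.808]
wrist_force: [0.0, -0.3, -2.3]
finger_gap: 17.1
finger_force: 25.0
```

Call:
arm_command(steps=[[0,0,0,1.5,0],[0,0,0,2,0],[0.15,0,0,2,0],[0.4,0,0,2,0],[0.45,0,0,2,0],[0.45,0,0,-40,0],[0.45,0,0,-80,0],[0.45,0,0,-80,0]])

```text
clock: 15.2
eef_pos: [566.3, 262.2, 160.7]
eef_rot: [3.138, 0.004, 2.808]
wrist_force: [-0.5, -0.1, 0.1]
finger_gap: 42.0
finger_force: 0.0
```

```bash
python3 - <<'E'
from h import *
p=imaging.camera('wrist');save(p,'w4')
for d in trace(p,'weight1'):
    if d['p']>.3:
        c,a,b=fitw(p,d['region'],29);print(np.round(d['rect']),round(d['p'],2),c.round(1),a,round(b))
for n in ('top','scene'):
    p=imaging.camera(n);m=hsv(p);k=cv2.inRange(m,(0,150,40),(8,255,255))|cv2.inRange(m,(172,150,40),(180,255,255))
    print(n,k.sum()//255,[(np.round(d['rect'],1),d['p']) for d in trace(p,'wedge')[:1]])
mv([530,-190,140,1.378])
E
```

```text
[361. 120.  57.  55.] 0.76 [520.6 317.7] 2410 2538
[272. 127.  52.  57.] 0.75 [500.6 246.6] 2369 2518
[288. 142. 314. 283.] 0.73 [520.8 257.3] 38033 2417
[316. 190.  52.  53.] 0.68 [565.9 262.3] 2175 2306
top 2611 [(array([354.1, 219.1,  59.8,  32.1]), 0.83)]
scene 1597 [(array([266.6, 215.4,  50.1,  28.6]), 0.77)]
t 15.5 eef [564.8 261.6 156.3] yaw 2.808 gap 42.0 F [-0.7 -0.5 -0.7] q [ 0.37  0.52  1.38 -0.    1.25 -0.86]
[-115.1, -438.1, 16.3, 81.9]
```

View pics/w4.png

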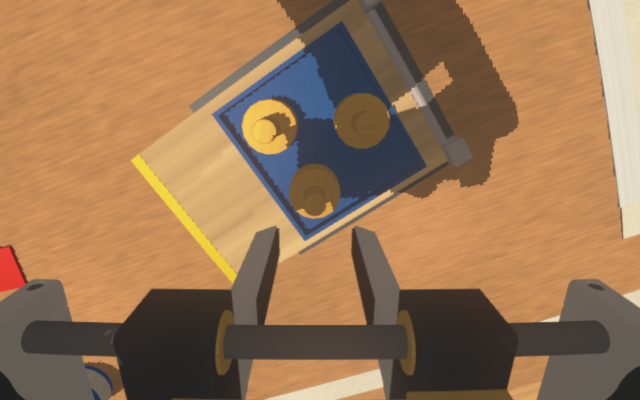

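All three weights stand upright in the tray, at pixels (272,127), (361,120) and (316,190). Next is the wedge handle.

Call:
arm_command(steps=[[0.6,-115,-438,16,82],[0.6,-115,-438,16,82],[0.6,-115,-438,16,82],[0.6,-115,-438,16,82],[0.6,-115,-438,16,82],[0.6,-115,-438,16,82],[0.6,-115,-438,16,82],[0.6,-115,-438,16,82],[0.6,-115,-438,16,82],[0.6,-115,-438,16,82],[0.6,-115,-438,16,82],[0.6,-115,-438,16,82]])

```text
clock: 17.0
eef_pos: [530.5, -189.0, 141.5]
eef_rot: [3.142, 0.0, 1.379]
wrist_force: [-1.0, -0.2, -0.3]
finger_gap: 56.0
finger_force: 0.0
```

```bash
cat >> h.py <<'E'
def wmask(p):
    H=hsv(p);k=cv2.inRange(H,(0,150,40),(7,255,255))|cv2.inRange(H,(172,150,40),(180,255,255))
    n,l,s,_=cv2.connectedComponentsWithStats(k);return (l==1+np.argmax(s[1:,4])).astype(np.uint8)
def fitwedge(p,m,x0,full=True):
    """x0=(tipx,tipy,ang): silhouette fit of wedge body hull plus handle"""
    from scipy.optimize import minimize
    h=cv2.convexHull(np.argwhere(m)[:,::-1].astype(np.int32));M=np.zeros_like(m);cv2.fillConvexPoly(M,h,1)
    B=[[0,s*25,z] for s in(-1,1) for z in(0,4)]+[[-90,s*25,22] for s in(-1,1)]+[[-130,s*25,z] for s in(-1,1) for z in(0,22)]
    B=np.array(B,float)
    def cost(x):
        c,s=np.cos(x[2]),np.sin(x[2]);P=np.c_[x[0]+c*B[:,0]-s*B[:,1],x[1]+s*B[:,0]+c*B[:,1],B[:,2]]
        k=np.zeros((400,640),np.uint8);q=cv2.convexHull((proj(p,P)).astype(np.float32))
        cv2.fillConvexPoly(k,(q*16).astype(np.int32),1,shift=4)
        return (k!=M).sum()
    r=minimize(cost,x0,method='Nelder-Mead',options=dict(initial_simplex=[x0]+[np.add(x0,d) for d in((8,0,0),(0,8,0),(0,0,.06))],maxiter=300))
    return r.x,r.fun,M.sum()
E
python3 - <<'E'
from h import *
for n in ('wrist','top'):
    p=imaging.camera(n);save(p,'h_'+n);m=wmask(p)
    r=fitwedge(p,m,(551,-82,1.378));print(n,r)
    x=r[0];print('handle',x[:2]-110*np.array([np.cos(x[2]),np.sin(x[2])]))
mv([530,-190,46])
E
```

```text
wrist (array([550.61286323, -82.10652217,   1.38187591]), np.float64(37.0), np.uint64(9134))
handle [ 529.95501411 -190.14935289]
top (array([550.50715172, -79.16740158,   1.38433089]), np.float64(322.0), np.uint64(913))
handle [ 530.11460743 -187.26062124]
t 17.1 eef [ 530.4 -189.3  141.5] yaw 1.378 gap 56.6 F [0.3 0.2 0.4] q [-0.41  0.41  1.58  0.    1.16 -0.21]
[-0.8, -0.3, 95.5, 0.0]
```

View pics/h_wrist.png

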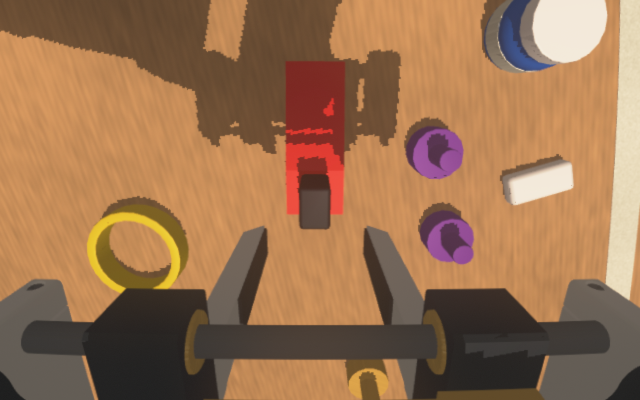

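The handle is between the open fingers at (315,200), and the wedge fit is within 37 px. Next: grip it and slide.

Call:
arm_command(steps=[[0.6,-0.8,-0.3,60,0],[0.6,-0.8,-0.3,94.5,0],[0.6,-0.8,-0.3,94.5,0],[0.3,-0.8,-0.3,94.5,0],[0.1,-0.8,-0.3,94.5,0],[0,-0.8,-0.3,94.5,0],[0,-0.8,-0.3,94.5,0],[0,-0.8,-0.3,94.5,0]], force=40)

```text
clock: 18.1
eef_pos: [530.1, -190.6, 47.7]
eef_rot: [3.141, 0.0, 1.377]
wrist_force: [-0.5, 0.7, 7.2]
finger_gap: 23.5
finger_force: 40.0
```

```bash
python3 - <<'E'
from h import *
mv([601.8,-14.2,47,1.822])
E
```

```text
t 18.1 eef [ 530.1 -190.6   47.7] yaw 1.377 gap 23.5 F [-0.5  0.7  7.2] q [-0.41  0.53  1.64 -0.    0.97 -0.22]
[186.9, 36.3, 0.7, -25.5]
```

Call:
arm_command(steps=[[0,0,0,-0.8,0],[0,30,6,-0.8,-5],[0,60,12,-0.8,-10],[0,90,18,-0.8,-15],[0,120,24,-0.8,-20],[0,150,30,-0.8,-25],[0,170,34,-0.8,-25.5],[0,187,36.3,-0.8,-25.5],[0,187,36.3,-0.8,-25.5],[0,187,36.3,-0.8,-25.5]])

```text
clock: 19.35
eef_pos: [601.4, -14.4, 47.7]
eef_rot: [-3.142, -0.0, 1.821]
wrist_force: [0.0, 1.2, -0.2]
finger_gap: 23.9
finger_force: 40.0
```

```bash
python3 - <<'E'
from h import *
p=imaging.camera('wrist');save(p,'w5');m=wmask(p)
r=fitwedge(p,m,(564,92,1.822));print(r[0].round(3),r[1:])
H=hsv(p);k=cv2.inRange(H,(22,150,60),(35,255,255));n,l,s,_=cv2.connectedComponentsWithStats(k);print(s[1:][s[1:,4]>100])
mv([601.8,-14.2,47,1.822])
E
```

```text
[573.337  94.029   1.824] (np.float64(2727.0), np.uint64(16374))
[]
t 19.4 eef [601.4 -14.6  47.7] yaw 1.821 gap 23.7 F [ 0.4 -0.5 -1.5] q [-0.09  0.61  1.52 -0.    1.02 -0.33]
[0.2, 0.5, 0.7, -0.1]
```

View pics/w5.png

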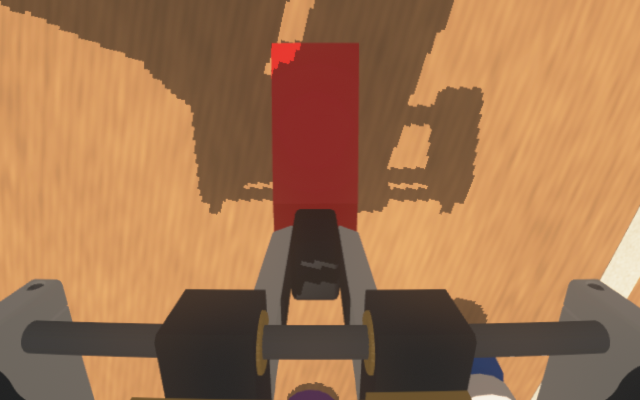

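The wedge is gripped square; its tip edge is at row 44, columns 272–357. The lip is outside the wrist view, so I compare tip and lip in the top view.

```bash
cat >> h.py <<'E'
def edge(p,a,b,z,half=10,w=8):
    """strongest grey edge along the world line a->b (mm offsets from a), averaged across width"""
    a=np.array(a,float);b=np.array(b,float);L=np.linalg.norm(b-a);u=(b-a)/L;v=np.array([-u[1],u[0]])
    t=np.arange(0,L,.5);o=np.linspace(-w,w,15)
    P=a+t[:,None,None]*u+o[None,:,None]*v;P=np.concatenate([P,np.full(P.shape[:2]+(1,),z)],2)
    q=proj(p,P).reshape(len(t),len(o),2).astype(np.float32)
    return t,cv2.remap(p['img'],q[...,0],q[...,1],cv2.INTER_LINEAR).astype(float).mean(1)
E
python3 - <<'E'
from h import *
lip=np.array([564.4,131.1])
p=imaging.camera('wrist');print('tip wrist',ray(p,[(272,43.5),(357.5,43.5)],4))
for n in('top','scene'):
    p=imaging.camera(n);save(p,'a_'+n)
    for z in (4,25):
        t,I=edge(p,lip-70*ux,lip+30*ux,z,w=15)
        print(n,z,[(x-70,I[i].round().astype(int).tolist()) for i,x in enumerate(t) if i%6==0 and (x<50 if z==4 else x>52)])
E
```

```text
tip wrist [[550.06313856  86.44057444   4.        ]
 [597.48671811  98.53753459   4.        ]]
top 4 [(np.float64(-70.0), [73, 66, 45]), (np.float64(-67.0), [73, 66, 45]), (np.float64(-64.0), [73, 66, 45]), (np.float64(-61.0), [73, 63, 43]), (np.float64(-58.0), [73, 58, 40]), (np.float64(-55.0), [74, 51, 36]), (np.float64(-52.0), [74, 43, 31]), (np.float64(-49.0), [76, 36, 27]), (np.float64(-46.0), [81, 34, 26]), (np.float64(-43.0), [84, 35, 27]), (np.float64(-40.0), [81, 43, 31]), (np.float64(-37.0), [80, 54, 37]), (np.float64(-34.0), [81, 59, 40]), (np.float64(-31.0), [83, 61, 41]), (np.float64(-28.0), [85, 63, 42]), (np.float64(-25.0), [87, 63, 43]), (np.float64(-22.0), [90, 65, 45])]
top 25 [(np.float64(-16.0), [91, 66, 44]), (np.float64(-13.0), [89, 64, 44]), (np.float64(-10.0), [79, 58, 40]), (np.float64(-7.0), [70, 52, 36]), (np.float64(-4.0), [68, 51, 35]), (np.float64(-1.0), [71, 55, 35]), (np.float64(2.0), [80, 64, 34]), (np.float64(5.0), [85, 67, 32]), (np.float64(8.0), [84, 67, 33]), (np.float64(11.0), [79, 63, 38]), (np.float64(14.0), [74, 59, 42]), (np.float64(17.0), [7
[... 610 characters left out ...]
4]), (np.float64(-31.0), [90, 67, 44]), (np.float64(-28.0), [93, 69, 47]), (np.float64(-25.0), [96, 70, 48]), (np.float64(-22.0), [96, 71, 47])]
scene 25 [(np.float64(-16.0), [58, 42, 29]), (np.float64(-13.0), [57, 42, 28]), (np.float64(-10.0), [58, 44, 29]), (np.float64(-7.0), [61, 50, 36]), (np.float64(-4.0), [61, 51, 37]), (np.float64(-1.0), [64, 53, 35]), (np.float64(2.0), [73, 59, 26]), (np.float64(5.0), [80, 65, 24]), (np.float64(8.0), [79, 64, 23]), (np.float64(11.0), [74, 61, 29]), (np.float64(14.0), [64, 53, 36]), (np.float64(17.0), [67, 56, 41]), (np.float64(20.0), [75, 63, 45]), (np.float64(23.0), [90, 74, 53]), (np.float64(26.0), [105, 86, 61]), (np.float64(29.0), [113, 93, 66])]
```

Call:
arm_command(steps=[[0,15,0,0,0],[0,30,0,0,0],[0,45,0,0,0],[0,55,0,0,0],[0,62,0,0,0],[0,62,0,0,0]])

```text
clock: 20.3
eef_pos: [586.1, 46.5, 47.7]
eef_rot: [-3.141, -0.0, 1.822]
wrist_force: [0.0, -0.6, -1.3]
finger_gap: 23.7
finger_force: 40.0
```

Call:
arm_command(steps=[[0,5,0,0,0],[0,9,0,0,0],[0,13,0,0,0],[0,16,0,0,0],[0,18,0,0,0],[0,18,0,0,0],[0,18,0,0,0]])

```text
clock: 21.18
eef_pos: [582.1, 62.6, 47.9]
eef_rot: [3.141, 0.001, 1.821]
wrist_force: [2.0, -6.3, -1.9]
finger_gap: 23.8
finger_force: 40.0
```

```bash
python3 - <<'E'
from h import *
s=monitor.read_state();e=np.array(s['eef_pos']);lip=np.array([564.4,131.1])
print('tip past lip',(e[:2]-lip)@ux+110,'lat',(e[:2]-lip)@uy,'z',e[2],'push',np.array(s['wrist_force'])[:2]@ux,s['wrist_force'])
E
```

```text
tip past lip 39.2975823939511 lat -0.057205546455392664 z 47.8889276486734 push -6.6128236308458845 [ 1.96433144 -6.32287569 -1.88909542]
```

Call:
arm_command(steps=[[0,3,0,0,0],[0,6,0,0,0],[0,9,0,0,0],[0,9,0,0,0],[0,9,0,0,0]])

```text
clock: 21.8
eef_pos: [579.8, 71.5, 47.9]
eef_rot: [3.141, 0.001, 1.821]
wrist_force: [1.2, -6.5, -0.9]
finger_gap: 23.6
finger_force: 40.0
```

```bash
python3 - <<'E'
from h import *
s=monitor.read_state();e=np.array(s['eef_pos']);lip=np.array([564.4,131.1])
print('tip past lip',(e[:2]-lip)@ux+110,'lat',(e[:2]-lip)@uy,'z',e[2],'push',np.array(s['wrist_force'])[:2]@ux,s['wrist_force'],s['eef_rot'])
p=imaging.camera('wrist');cv2.imwrite('pics/w6.png',cv2.resize(p['img'][0:260,180:460,::-1],(784,728*1)[:2] if 0 else (640,594),interpolation=3))
m=wmask(p);ys,xs=np.nonzero(m);print(xs.min(),xs.max(),ys.min(),ys.max(),[int(np.nonzero(m[:,c])[0].min()) for c in(290,300,315,330,345)])
E
```

```text
tip past lip 48.430870840502735 lat -0.05673456710070646 z 47.851362394266886 push -6.586322341343164 [ 1.22818954 -6.48477351 -0.85482606] [3.14109509e+00 1.21684311e-03 1.82131184e+00]
272 358 134 230 [134, 134, 134, 134, 134]
```

View pics/w6.png

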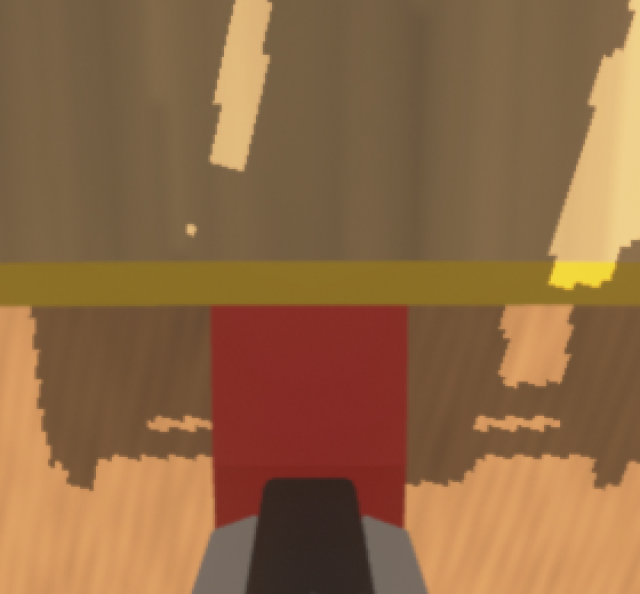

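The board sits square on the wedge: lip edge at row 134, wedge ridge at row 203 of the full picture. From these I compute the lift.

```bash
python3 - <<'E'
from h import *
p=imaging.camera('wrist');s=monitor.read_state();e=np.array(s['eef_pos'])[:2]
f=lambda v,z:(ray(p,(315,v),z)[0,:2]-e)@ux
I=p['img'][:,290:345].astype(float).mean(1)
g=np.abs(np.diff(I,axis=0)).sum(1)
for a,b in((125,140),(195,212)): i=a+np.argmax(g[a:b]);print(i,g[i-1:i+2].round());
h=14
for _ in range(5): d=110-f(133.8,15+h);h=4+d/5
print('ridge at',[f(v,22) for v in(202,203,204,205)],'d',d,'h',h,'stripe len',f(114.5,29)-f(133.8,29))
E
```

```text
133 [30. 32.  6.]
208 [ 4. 29. 17.]
ridge at [np.float64(20.994746169806774), np.float64(20.370518332979778), np.float64(19.74514195628762), np.float64(19.11861231690777)] d 48.111434801497495 h 13.6222869602995 stripe len 10.168038255291037
```

Call:
arm_command(steps=[[0,2,0,0,0],[0,4.2,0,0,0],[0,4.2,0,0,0],[0,4.2,0,0,0],[0,4.2,0,0,0],[0,4.2,0,0,0]])

```text
clock: 22.65
eef_pos: [578.8, 75.4, 47.9]
eef_rot: [3.141, 0.001, 1.821]
wrist_force: [1.8, -6.2, -2.1]
finger_gap: 23.9
finger_force: 40.0
```

```bash
python3 - <<'E'
from h import *
p=imaging.camera('wrist');s=monitor.read_state();e=np.array(s['eef_pos'])[:2];lip=np.array([564.4,131.1])
I=p['img'][:,290:345].astype(float).mean(1);g=np.abs(np.diff(I,axis=0)).sum(1);i=125+np.argmax(g[125:150])
f=lambda v,z:(ray(p,(315,v),z)[0,:2]-e)@ux
h=14
for _ in range(5): d=110-f(i+.5,15+h);h=4+d/5
print(i,d,h,(e-lip)@ux+110,s['wrist_force'],s['finger_force'],s['clock'])
p=imaging.camera('scene')
for d in trace(p,'weight1'):
    z0=30 if d['rect'][0]>350 else 0
    if d['p']>.3:c,a,b=fitw(p,d['region'],z0);print(np.round(d['rect']),round(d['p'],2),c.round(),a,round(b))
cv2.imwrite('pics/end.png',cv2.resize(p['img'][150:300,150:500,::-1],(798,342),interpolation=3))
E
```

```text
140 51.623092500702484 14.324618500140497 52.50234078264734 [ 1.81232547 -6.35811864 -1.63507571] 39.99758183956146 22.7
[166. 224.  15.  22.] 0.86 [ 544. -412.] 282 328
[178. 248.  22.  29.] 0.81 [ 649. -363.] 364 380
[257. 238.  16.  24.] 0.76 [ 637. -177.] 336 349
[222. 242.  22.  25.] 0.75 [ 641. -260.] 315 360
[424. 199.  14.  27.] 0.59 [563. 261.] 272 306
[412. 188.  15.  19.] 0.51 [496. 247.] 236 278
[438. 189.  18.  21.] 0.5 [520. 318.] 274 288
```

View pics/end.png

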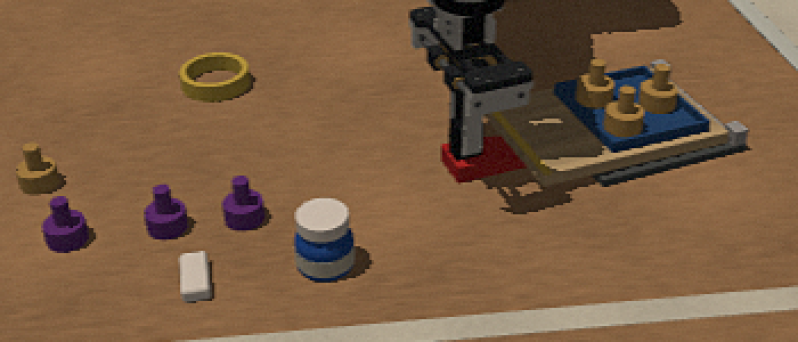

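The final view shows three brass weights upright in the tray and one on the bench at (38,168). The wedge is gripped under the lip at (485,158), and the bystanders have not moved.

```bash
python3 -c "
from cell import job
print(job.sign_off())"
```

```text
the job is handed in; nothing more can be done
None
```

I handed the job in at about 22.7 s on the robot clock. Three weights stand upright in the tray and the fourth on the bench; the wedge, still gripped, holds the lip about 14.3–14.5 mm above the bench, and the jar, tape and eraser were left alone. The hand-in returned no verdict.

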